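# Swap the battery cartridge of the cure monitor

### The job

The cure monitor on the bench has a spent battery cartridge (red band) held fully home in its bay by a push-push catch. Push it in once more so that the catch lets go and it springs out, lay it flat in the blue return tray, then load the charged cartridge (green band), wide head first, and push it in until the catch holds it. Let go of everything and leave the other things on the bench where they are.

Things in the scene. Friction and masses are not known exactly. Their poses are not given: they have to be found in the camera images.
- monitor: Cure monitor, fixed: grey box 150x100x50 mm (x, y, z), display on top. Origin: centre of the box's underside; +x points into the bay, away from the robot; z up. Mouth: the face at x = -75; bay 60 wide, z = 6 to 40. Black shelf 100 wide, level with the bay floor, runs out to x = -169. Black cheeks, 35 high, flare 20 mm out from the mouth's sides, 85 mm apart at the tips.
- bay_mouth (a point): Middle of the lower edge of the bay's mouth, on the bay floor; axes as the monitor's.
- carriage (a joint): Hidden spring carriage that the cartridge head pushes, along monitor x (m): 0 held by the catch, -0.030 sprung out, about +0.0105 end stop. Push to the stop and let go: from -0.030 it is then held at 0; from 0 it then springs out to -0.030, cartridge with it. Pushing takes about 4 N when out, 8 to 10 N near the stop (3 N more per 0.1 m/s); there the force climbs steeply: end at 15 to 20 N.
- spent_cartridge: Spent cartridge, red band, 140x56x30 mm, 0.12 kg. Origin: mid-length, on the underside; z up. The +x half is the black head, 70 long, 56 wide; the -x half the grey grip, 70 long, 28 wide, 30 high: grasp across it at about x = -45, or push its end face (x = -70). At the start it is home: origin in the mouth's plane, grip outside. Drawn back 70 mm from there, it is out of the bay.
- charged_cartridge: Charged cartridge, green band, otherwise as the spent one; lies upright on the bench. When the catch holds it, its origin lies in the plane of the mouth, in the middle, on the bay floor, its x axis along the monitor's.
- return_tray: Blue open tray, fixed, 200 x 120 mm outside, 26 mm high, walls and floor 4 to 5 mm thick. Origin: centre of its underside; x along its length, z up.
- masking_roll: Bystander, fixed: roll of tape lying flat, 107 mm across, 30 mm high.
- former_1: Bystander: cream half-round former, 34 x 72 x 37 mm.
- bore_block: Bystander: cream block with two bores, 40 x 66 x 28 mm.
- mix_cup_2: Bystander, fixed: white mixing cup, 63 mm across, 54 mm high.
- charged_head (a point): Centre of the charged cartridge's head end face (x = +70 mm, 15 mm above its underside). Held by the catch, it lies 70 mm inside the mouth.
- wound_tube: Black wound tube held in the jig at the left of the bench, fixed, up to about 0.1 m high. Its near end bends over the bench left of the monitor: cross it at 0.2 m height or more.

How it is judged:
By the outcome, as a careful person would: the job done as asked, in the order asked, and still so for the second after the job is handed in, with the robot touching nothing.
It also fails if it takes over 67 s, if anything falls off the work surface, if the arm or the gripper's body presses on something with over 40 N, if the wrist force passes 120 N, or if a joint passes its speed limit or range.

### The arm

A 6-joint arm with a two-finger parallel gripper is mounted at the origin on a cart in front of the work surface, level with it; the furniture and walls round the work are solid. World frame = base frame: x ahead of the robot, y to its left, z up, the work surface at z = 0. Lengths are in m, angles in degrees, forces in N, time in s.
With the tool pointing down it reaches from about 0.325 to 0.775 m from the base axis. Payload 5.5 kg.
Tool frame: the origin (TCP) lies at the centre of the arm's flange, where the gripper is bolted on; the fingertips stand 182 mm ahead of it and the grasp point (between the pads) lies 163 mm ahead of it; z points along the fingers, y is the line along which they close (so a half turn about z gives the same grasp; the last joint's range is limited). The gripper opens to 88 mm and grips with 3 to 60 N. Pads are 20 mm wide; open, the fingers measure 115 mm over their backs; the gripper's body (75 mm by 178 mm) begins 61 mm behind the grasp point.
Start: joints at [62.412, 5.22, 70.514, -0, 104.267, -3.249], TCP at [0.247, 0.547, 0.405] pointing down, gripper open.
Joint ranges: [-164.24, 164.24], [-49.07, 125.15], [9.68, 141.18], [-86.29, 266.29], [3.28, 154.24], [-151.56, 151.56]. Speed limits (degrees/s): [147.25, 147.25, 172.46, 180, 180, 180].

### API

Orientations are given as [roll, pitch, yaw] about the fixed x, y, z axes, in that order (R = Rz(yaw) Ry(pitch) Rx(roll)).
In Python, from station import r gives the robot as it stands. The module is installed in compiled form; this text tells all that it offers. Calls block until the motion is done:
- r.reach(position, orientation): joint-space move of the TCP to a pose.
- r.servo_line(position, rotation=None, speed=0.15): straight line of the TCP; rotation=None keeps the orientation; speed is the mean speed in m/s.
- r.move_joints(angles): joint-space move.
- r.let_go() and r.grab(squeeze=None): open the fingers fully, or close them until they stop; squeeze is the grip in N (None keeps the last).
- r.wait(seconds).
- r.inverse_kinematics(position, orientation): joint angles nearest the present ones, or None.
- r.sense(): the state.
- r.snapshot(name): name is "scene" or "top" or "wrist"; returns a dict with "frame" (400x640x3 uint8, red, green, blue), "fx", "fy", "cx", "cy" (pixels), "R" (3x3) and "t" (3): a world point X has camera coordinates R X + t. Camera axes: x right, y down, z forward; pixel columns grow to the right and rows downward; lengths in m; the calibration is good to about 2 mm. A picture is of the moment at which its call begins. There is no depth.
A pose or a line that the arm cannot do raises r.IKError and nothing moves.
- r.hand_in(): hands the job in; it is judged then, once.
The state is a dict: "clock": time; "joints": joint angles; "joint_vel": joint speeds; "joint_torque": joint torques, N m; "tcp_pos": TCP position; "orientation": TCP orientation; "contact_force": force on the tool from outside, world axes, zero at the start; "torque": the same for the moment, N m; "opening": finger opening in m; "gripper_force": force on a finger pad.
Only numpy, scipy, OpenCV 4.12 (cv2) and the standard library are available. Lean on these libraries where they do the work, as an engineer would, in place of code of your own. Each camera call takes 0.05 s, during which the arm holds its last target. There are 200 camera calls.

## Working session

There is one attempt and no reset: what is moved stays moved. The work goes in short steps, each a Python script; the robot and the scene stay as the last script left them, time stands still between calls to the robot, and variables do not carry over. Pictures are saved under pics/ and viewed, at most 10 in all, crops included, and the job is handed in when it is done.

```bash
mkdir -p pics; python3 - <<'E'
from station import r
import cv2,numpy as np
for n in("scene","top"):
    s=r.snapshot(n); cv2.imwrite(f"pics/{n}0.png",s["frame"][:,:,::-1])
    print(n,s["fx"],s["fy"],s["cx"],s["cy"],np.round(s["R"],3).tolist(),np.round(s["t"],3).tolist())
s=r.sense();print(s["clock"],s["orientation"],s["opening"])
E
```

```text
scene 427.41597054882703 427.41597054882703 312.6159269686105 202.6913780884779 [[0.801, -0.599, -0.017], [-0.267, -0.33, -0.905], [0.536, 0.73, -0.424]] [-0.405, 0.254, 1.008]
top 471.89289903314796 471.89289903314796 318.7551956946981 198.41272671896704 [[-0.025, -1.0, 0.005], [-0.995, 0.024, -0.102], [0.101, -0.008, -0.995]] [0.121, 0.596, 1.463]
0.1 [-1.79900919e+02 -4.24755989e-03  1.55660454e+02] 0.08799490491618367
```

View pics/top0.png

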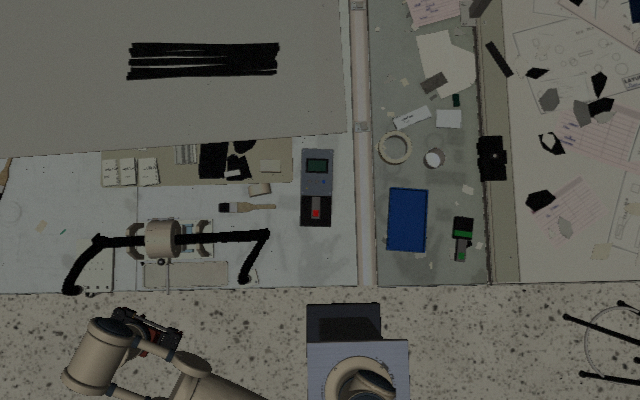

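View pics/scene0.png

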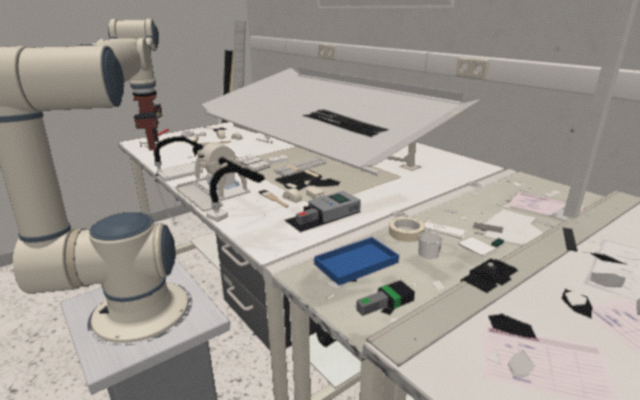

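The top view shows the monitor at about (317,170) with its shelf and red band at (315,212), the tray at (407,220), and the charged cartridge at (462,240) with its head away from the robot. The scene view agrees. Next I'll measure by colour.

```bash
cat > h.py <<'E'
from station import r
import cv2,numpy as np
def ray(s,uv,z):
    R=np.array(s["R"]);t=np.array(s["t"]);uv=np.atleast_2d(np.array(uv,float))
    d=np.c_[(uv[:,0]-s["cx"])/s["fx"],(uv[:,1]-s["cy"])/s["fy"],np.ones(len(uv))]@R
    c=-R.T@t
    return (c+d*((z-c[2])/d[:,2])[:,None])
def blob(m,n=1):
    cs,_=cv2.findContours(m.astype(np.uint8),cv2.RETR_EXTERNAL,cv2.CHAIN_APPROX_NONE)
    return sorted(cs,key=cv2.contourArea)[::-1][:n]
def masks(f):
    f=f.astype(int);R,G,B=f[...,0],f[...,1],f[...,2]
    return dict(blue=(B>R+40)&(B>G+25),green=(G>R+40)&(G>B+25),red=(R>G+60)&(R>B+60))
def show(name,f,box,k):
    a,b,c,d=box
    cv2.imwrite(f"pics/{name}.png",cv2.resize(f[c:d,a:b,::-1],None,fx=k,fy=k,interpolation=cv2.INTER_CUBIC))
E
python3 - <<'E'
from h import *
s=r.snapshot("top");f=s["frame"];M=masks(f)
for n,z in(("blue",.026),("green",.03),("red",.036)):
    for c in blob(M[n],3):
        if cv2.contourArea(c)<4: continue
        b=cv2.boxPoints(cv2.minAreaRect(c)); p=ray(s,b,z)
        print(n,cv2.contourArea(c),b.mean(0).round(1),p.mean(0).round(4),[p[i,:2].round(3).tolist() for i in range(4)])
A=f[140:235,290:345];B=f[205:270,440:490]
im=np.zeros((95,110,3),np.uint8);im[:,:55]=A;im[:65,58:108]=B
im=np.clip(im.astype(float)*1.8,0,255).astype(np.uint8)
show("crop1",im,(0,110,0,95),6)
E
```

```text
blue 2029.0 [406.1 220.2] [ 0.5234 -0.1676  0.026 ] [[0.432, -0.103], [0.624, -0.121], [0.615, -0.233], [0.423, -0.213]]
green 61.5 [462.9 233.4] [ 0.4767 -0.3439  0.03  ] [[0.474, -0.317], [0.488, -0.32], [0.48, -0.371], [0.465, -0.368]]
green 19.0 [461.  255.5] [ 0.4079 -0.334   0.03  ] [[0.416, -0.328], [0.416, -0.341], [0.4, -0.34], [0.4, -0.327]]
red 20.0 [315.  212.5] [0.5536 0.1196 0.036 ] [[0.562, 0.126], [0.561, 0.113], [0.546, 0.114], [0.546, 0.126]]
```

View pics/crop1.png

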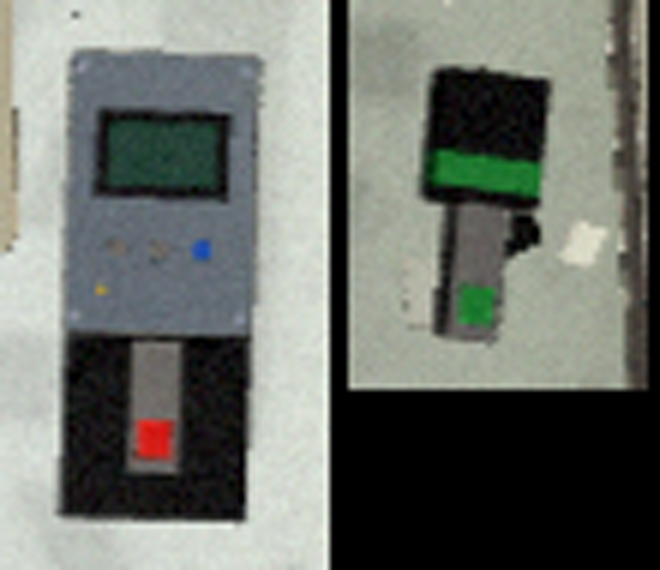

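Readings from the enlarged crop:
- Monitor top: front corners at about (301.3,195.8) and (331.3,195.5), back corners at (302,148.3) and (333.3,149.2).
- Shelf end: (300,225.8) to (330.8,226.7).
- Grip end: (315.5,218.7).
- Charged cartridge: head away from the robot.

Next I'll compute these points and check them against the given sizes.

```bash
python3 - <<'E'
from h import *
s=r.snapshot("top")
P=lambda l,z:ray(s,l,z)[:,:2].round(4)
top=P([[301.3,195.8],[331.3,195.5],[302,148.3],[333.3,149.2]],.05);print("top FL FR BL BR",top.tolist())
sh=P([[300,225.8],[330.8,226.7]],.006);print("shelf",sh.tolist())
ge=P([[315.5,218.7]],.036);print("gripend",ge)
c=lambda X,Y:[440+X/6-58,205+Y/6]
hd=P([c(435,70),c(550,80),c(425,195),c(538,203)],.03);print("head",hd.tolist())
print("tube",P([[268,232],[268,240],[248,280]],.1).tolist())
d=top[2:].mean(0)-top[:2].mean(0);print("len",np.linalg.norm(d),np.degrees(np.arctan2(d[1],d[0])))
d=top[:2].mean(0)-sh.mean(0);print("shelf len",np.linalg.norm(d),np.degrees(np.arctan2(d[1],d[0])))
E
```

```text
top FL FR BL BR [[0.6059, 0.1611], [0.6045, 0.0674], [0.7565, 0.1557], [0.7512, 0.057]]
shelf [[0.5143, 0.1686], [0.509, 0.0703]]
gripend [[0.5341 0.1185]]
head [[0.53, -0.3202], [0.5233, -0.3805], [0.4647, -0.3114], [0.459, -0.3704]]
tube [[0.494, 0.2615], [0.4701, 0.2619], [0.3537, 0.3227]]
len 0.14885977462027808 -3.0421206749964886
shelf len 0.09369441018545346 -3.181526164488488
```

The sizes check out: box length 149 mm, shelf length 94 mm, and the grip end 71 mm from the mouth. I'll move above the spent grip and take one close look.

```bash
python3 - <<'E'
from h import *
r.reach([.555,.117,.41],[180,0,176.9])
print(r.sense()["joints"],r.sense()["clock"])
r.servo_line([.555,.117,.33],speed=.2)
s=r.snapshot("wrist");print(r.sense()["clock"],r.sense()["contact_force"],(-np.array(s["R"]).T@s["t"]).round(3))
show("w1",s["frame"],(0,640,0,400),1)
m=masks(s["frame"])["red"]
for c in blob(m,2):
    b=cv2.boxPoints(cv2.minAreaRect(c));print(cv2.contourArea(c),b.round(1).tolist(),ray(s,b,.036).round(4).tolist())
E
```

```text
[ 8.53910900e+00  2.06010181e-01  7.51394227e+01  1.75475236e-02
  1.04654541e+02 -7.84098637e+01] 2.1083
2.7083 [ 1.31905952 -0.04402071  0.39867645] [0.48  0.122 0.309]
305.0 [[312.0, 189.0], [329.0, 189.0], [329.0, 207.0], [312.0, 207.0]] [[0.5436, 0.1136, 0.036], [0.5445, 0.1307, 0.036], [0.5635, 0.1299, 0.036], [0.5625, 0.1125, 0.036]]
```

View pics/w1.png

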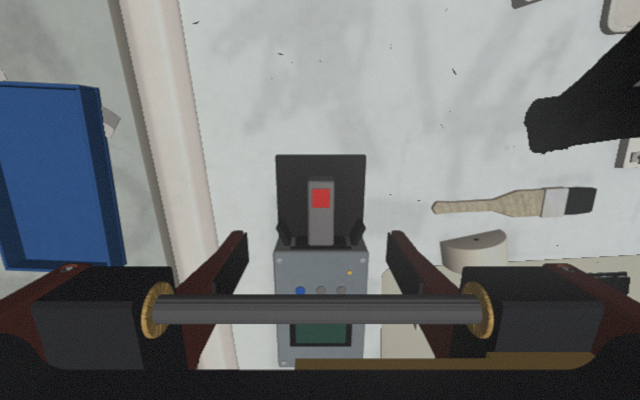

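The wrist view shows the shelf end at (277,155)–(365,155), the box front corners at (274,250) and (366,250), and the red mark at (320,198). The former is clear of the fingers' path at (475,248). I'll combine these and grasp.

```bash
cat >> h.py <<'E'
YM=-3.1
U=np.array([np.cos(np.radians(YM)),np.sin(np.radians(YM))])
def st(tag=""):
    s=r.sense();print(tag,"t",round(s["clock"],2),"tcp",np.round(s["tcp_pos"],4),"F",np.round(s["contact_force"],1),"open",round(s["opening"],4),"gf",np.round(s["gripper_force"],1));return s
E
python3 - <<'E'
from h import *
s=r.snapshot("wrist")
a=ray(s,[[274,250],[366,250]],.05);b=ray(s,[[277,155],[365,155]],.006);g=ray(s,[[309,181],[332,181],[308,245],[333,245]],.036)
print(a.round(4).tolist(),b.round(4).tolist(),g.round(4).tolist())
for q,w in((a,"mouth"),(b,"shelf")):print(w,q.mean(0).round(4))
print("former",ray(s,[[441,245]],.03).round(3),"grip mids",g[:2].mean(0),g[2:].mean(0))
E
```

```text
[[0.6033, 0.0713, 0.05], [0.6085, 0.1655, 0.05]] [[0.5119, 0.077, 0.006], [0.517, 0.1724, 0.006]] [[0.5363, 0.111, 0.036], [0.5375, 0.1341, 0.036], [0.6061, 0.1057, 0.036], [0.6076, 0.1325, 0.036]]
mouth [0.6059 0.1184 0.05  ]
shelf [0.5145 0.1247 0.006 ]
former [[0.617 0.251 0.03 ]] grip mids [0.53692532 0.12258283 0.036     ] [0.60683981 0.11908296 0.036     ]
```

```bash
python3 - <<'E'
from h import *
r.servo_line([.561,.119,.207],speed=.15); st("down")
r.grab(40); s=st("grab")
# push toward the stop in small steps
p=np.array(s["tcp_pos"]);F0=np.array(s["contact_force"])
for d in (.004,.007,.0085,.0095,.0105,.0115,.0125):
    r.servo_line([*(p[:2]+U*d),p[2]],speed=.03); s=st(d)
    f=-(np.array(s["contact_force"])-F0)[:2]@U
    print("push",f.round(1))
    if f>14: break
E
```

```text
down t 3.73 tcp [0.5614 0.1191 0.2083] F [0.2 0.4 0.3] open 0.0882 gf 0.0
grab t 4.68 tcp [0.561 0.119 0.207] F [ 0.7 -0.4  0.3] open 0.0275 gf 39.9
0.004 t 4.97 tcp [0.5648 0.1189 0.2069] F [-4.7  0.5  2.7] open 0.0273 gf 39.9
push 5.4
0.007 t 5.22 tcp [0.5678 0.1187 0.207 ] F [-5.3  1.1  3. ] open 0.0281 gf 39.9
push 6.1
0.0085 t 5.47 tcp [0.5693 0.1186 0.2069] F [-4.7  1.3  3.4] open 0.0275 gf 39.9
push 5.5
0.0095 t 5.72 tcp [0.5703 0.1185 0.2069] F [-4.9  0.4  2.9] open 0.0278 gf 39.9
push 5.7
0.0105 t 5.97 tcp [0.5713 0.1185 0.2069] F [-5.8  0.5  3.4] open 0.0272 gf 39.9
push 6.5
0.0115 t 6.22 tcp [0.5723 0.1184 0.207 ] F [-4.6  0.6  2.6] open 0.0276 gf 39.9
push 5.3
0.0125 t 6.47 tcp [0.573  0.1185 0.2069] F [-7.2  0.3  3.8] open 0.0276 gf 40.0
push 7.9
```

```bash
python3 - <<'E'
from h import *
p=np.array([.561,.119,.207])
for d in (.0135,.0145,.0155,.0165):
    r.servo_line([*(p[:2]+U*d),p[2]],speed=.03); s=st(d)
    f=-np.array(s["contact_force"])[:2]@U
    if f>14: break
w=r.snapshot("wrist");show("w2",w["frame"],(200,440,120,330),3)
E
```

```text
0.0135 t 6.72 tcp [0.5735 0.1186 0.2069] F [-10.6   1.5   6.3] open 0.0276 gf 40.0
0.0145 t 6.97 tcp [0.5741 0.1186 0.2068] F [-13.9   1.4   8.2] open 0.0276 gf 40.0
0.0155 t 7.22 tcp [0.5749 0.1186 0.2068] F [-15.4   1.    8.8] open 0.0274 gf 40.0
```

View pics/w2.png

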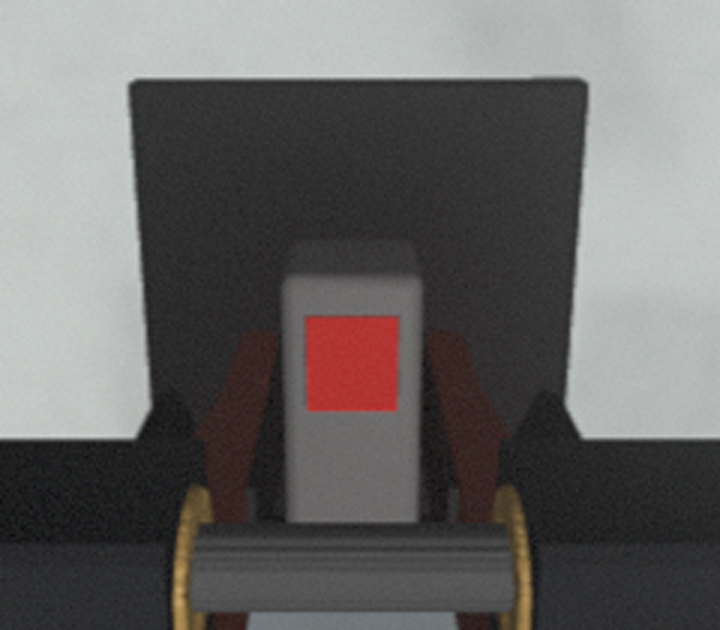

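The grip, with its red mark at (317,241), is held centrally, and the force climbed to 15 N at the stop. Now I'll let the spring bring it out and follow it.

```bash
python3 - <<'E'
from h import *
p=np.array([.561,.119,.207])
for d in (.008,-.005,-.028,-.034):
    r.servo_line([*(p[:2]+U*d),p[2]],speed=.06); st(d)
w=r.snapshot("wrist");m=masks(w["frame"])["red"]
c=blob(m)[0];print("red",ray(w,c.reshape(-1,2).mean(0),.036).round(4))
E
```

```text
0.008 t 7.54 tcp [0.5685 0.1186 0.2068] F [-4.3  0.9  2.2] open 0.0276 gf 40.0
-0.005 t 7.91 tcp [0.5555 0.1192 0.2068] F [-3.9  0.4  0.6] open 0.0277 gf 40.0
-0.028 t 8.44 tcp [0.5329 0.1205 0.2072] F [-0.9  0.4 -2.1] open 0.0276 gf 40.0
-0.034 t 8.69 tcp [0.5269 0.1209 0.207 ] F [-0.4  0.2 -1.8] open 0.0278 gf 40.0
red [[0.5865 0.1179 0.036 ]]
```

```bash
python3 - <<'E'
from h import *
w=r.snapshot("wrist");m=masks(w["frame"])["red"]
for c in blob(m,3):print(cv2.contourArea(c),cv2.boundingRect(c),ray(w,c.reshape(-1,2).mean(0),.036).round(4))
print((-np.array(w["R"]).T@w["t"]).round(3))
show("w3",w["frame"],(160,480,100,340),2)
E
```

```text
1532.0 (279, 327, 77, 23) [[0.5866 0.1179 0.036 ]]
885.5 (302, 226, 31, 31) [[0.5179 0.1215 0.036 ]]
[0.452 0.125 0.186]
```

View pics/w3.png

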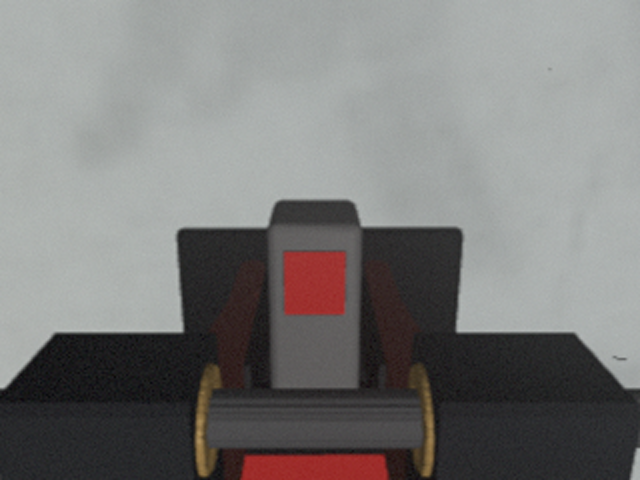

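The spent cartridge is out about 36 mm, its red mark is at (317,241) in the hand, and the red head band is now visible. I'll carry it to the tray.

```bash
python3 - <<'E'
from h import *
p=np.array([.561,.119,.207]);q=p[:2]+U*-.092
r.servo_line([*q,.209],speed=.12); st("out")
r.servo_line([*q,.30],speed=.15)
r.reach([.4806,-.1633,.30],[180,0,174.3]); st("over tray")
r.servo_line([.4806,-.1633,.225],speed=.15)
r.servo_line([.4806,-.1633,.211],speed=.06); st("low")
r.let_go(); st("open")
r.servo_line([.4806,-.1633,.32],speed=.2)
# above the charged grip, for one close look
r.reach([.415,-.335,.32],[180,0,172]); 
w=r.snapshot("wrist");st("look");M=masks(w["frame"])
for c in blob(M["green"],3):
    b=cv2.boxPoints(cv2.minAreaRect(c));print(cv2.contourArea(c),b.round(0).tolist(),ray(w,b,.03).round(4)[:,:2].tolist(),ray(w,b.mean(0),.03).round(4))
show("w4",w["frame"],(0,640,0,400),1)
t=r.snapshot("top");show("t4",t["frame"],(290,490,130,270),4)
E
```

```text
out t 9.43 tcp [0.4695 0.124  0.2093] F [ 0.4 -0.  -1.1] open 0.0278 gf 40.0
over tray t 11.29 tcp [ 0.4807 -0.1625  0.2996] F [-0.4 -0.2 -0.7] open 0.0276 gf 40.0
low t 12.32 tcp [ 0.4805 -0.1633  0.2107] F [-0.4 -0.6 -1.4] open 0.0274 gf 40.0
open t 13.36 tcp [ 0.4806 -0.1633  0.211 ] F [ 0.1 -0.4  0.2] open 0.088 gf 0.0
look t 14.87 tcp [ 0.4156 -0.3339  0.3193] F [ 0.1 -0.1  0.3] open 0.0879 gf 0.0
708.5 [[294.0, 252.0], [345.0, 252.0], [345.0, 267.0], [294.0, 267.0]] [[0.4666, -0.365], [0.4742, -0.3118], [0.4917, -0.3137], [0.484, -0.3679]] [[ 0.4791 -0.3396  0.03  ]]
306.0 [[312.0, 187.0], [329.0, 187.0], [329.0, 206.0], [312.0, 206.0]] [[0.3999, -0.3361], [0.4022, -0.3195], [0.4216, -0.322], [0.4192, -0.3389]] [[ 0.4106 -0.3291  0.03  ]]
```

View pics/w4.png

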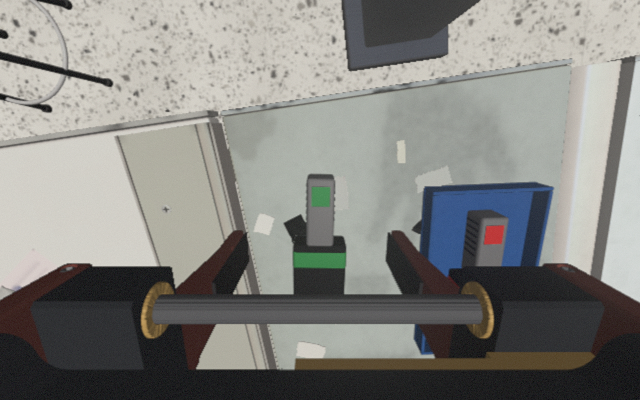

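View pics/t4.png

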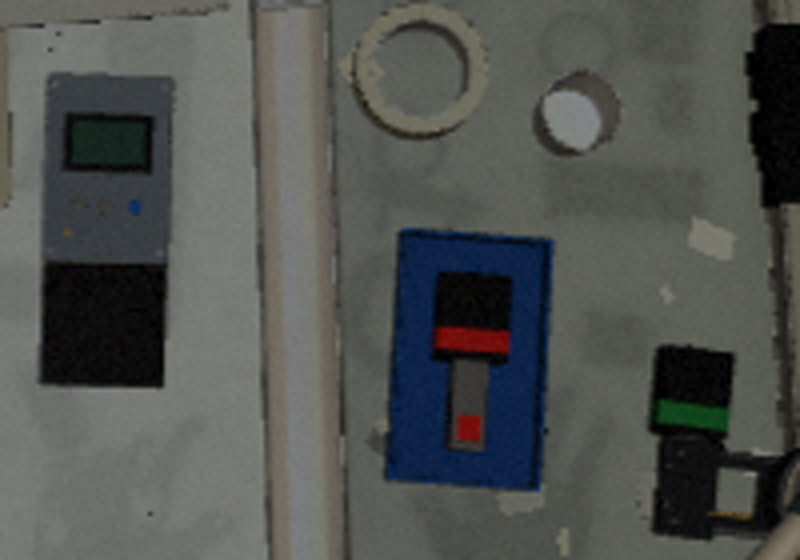

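The spent cartridge lies flat in the tray, with its red mark at (467,428) in the top crop. The charged one is under the hand, green mark at (320,196) and band at (320,260). I'll grasp it and bring it to the shelf.

```bash
python3 - <<'E'
from h import *
g=[.4167,-.3326]
r.reach([*g,.30],[180,0,171.7])
r.servo_line([*g,.187],speed=.15); st("down")
r.grab(45); st("grab")
r.servo_line([*g,.31],speed=.15)
p=np.array([.561,.119]);q=p+U*-.085
r.reach([*q,.31],[180,0,176.9]); st("over")
w=r.snapshot("wrist")
for c in blob(masks(w["frame"])["green"],2):
    print(cv2.contourArea(c),ray(w,c.reshape(-1,2).mean(0),.31-.187+.03).round(4))
r.servo_line([*q,.21],speed=.15)
r.servo_line([*q,.1945],speed=.06); st("on shelf")
w=r.snapshot("wrist");show("w5",w["frame"],(120,520,100,400),2)
for c in blob(masks(w["frame"])["green"],3):
    print(cv2.contourArea(c),ray(w,c.reshape(-1,2).mean(0),.0375).round(4))
E
```

```text
down t 16.07 tcp [ 0.4169 -0.3328  0.1875] F [ 0.1  0.3 -0.1] open 0.0877 gf 0.0
grab t 17.02 tcp [ 0.4168 -0.3327  0.1874] F [1.  0.6 5.3] open 0.028 gf 47.1
over t 19.67 tcp [0.4764 0.1229 0.3099] F [ 0.   1.3 -1.2] open 0.0279 gf 45.0
1053.0 [[0.4701 0.1234 0.153 ]]
464.0 [[0.5345 0.1199 0.153 ]]
on shelf t 20.94 tcp [0.4759 0.1236 0.194 ] F [-0.4 -0.5 -1.7] open 0.0275 gf 45.0
1039.0 [[0.4694 0.1242 0.0375]]
462.0 [[0.5335 0.1207 0.0375]]
```

View pics/w5.png

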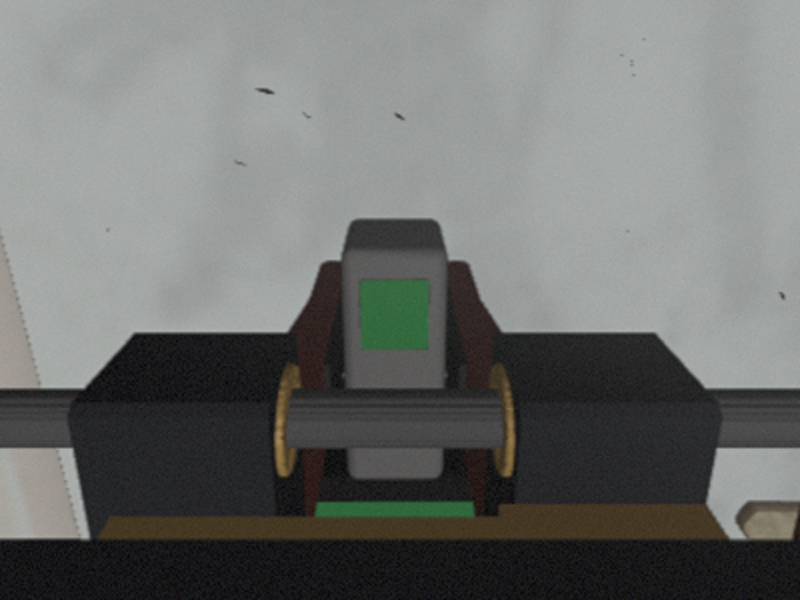

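The cartridge is straight in the fingers, with its green mark at (317,257) and the band ahead. I'll slide it in with force checks.

```bash
python3 - <<'E'
from h import *
p=np.array([.561,.119])
for d,v in ((-.065,.08),(-.055,.06),(-.04,.06),(-.03,.05),(-.02,.05),(-.01,.05),(0,.05),(.005,.04),(.008,.03),(.009,.03),(.010,.03),(.011,.03),(.012,.03),(.013,.03)):
    r.servo_line([*(p+U*d),.1945],speed=v); s=st(d)
    F=np.array(s["contact_force"]);f=-F[:2]@U
    if f>15 or abs(F[1])>10 or abs(F[2])>20 or (d<-.035 and f>5): print("stop");break
E
```

```text
-0.065 t 21.39 tcp [0.496  0.1225 0.194 ] F [-3.3  0.7 -1.1] open 0.028 gf 45.0
-0.055 t 21.71 tcp [0.5045 0.1221 0.1929] F [-9.7  0.4 -0.9] open 0.0277 gf 45.0
stop
```

Contact came with the head at the mouth's plane (about +6 mm), earlier than the carriage. I'll read the moment and look from the scene camera before changing anything.

```bash
python3 - <<'E'
from h import *
s=r.sense();print(np.round(s["contact_force"],2),np.round(s["torque"],3),np.round(s["orientation"],2))
sc=r.snapshot("scene");t=r.snapshot("top")
X=ray(sc,[[330,205]],.04);print(X)
a=cv2.resize(sc["frame"][175:245,275:375],(800,560),interpolation=cv2.INTER_CUBIC)
a=np.clip(a*1.6,0,255).astype(np.uint8);cv2.imwrite("pics/s6.png",a[:,:,::-1])
p=np.array([.561,.119]);r.servo_line([*(p+U*-.078),.1945],speed=.06);s=st("back")
print(np.round(s["torque"],3))
E
```

```text
[-9.7   0.38 -0.91] [ 0.124  1.682 -0.014] [-179.96   -0.43  176.92]
[[0.65820345 0.10591246 0.04      ]]
back t 22.34 tcp [0.4831 0.1232 0.195 ] F [-0.1 -0.8 -2. ] open 0.0276 gf 45.0
[-0.019  0.     0.042]
```

View pics/s6.png

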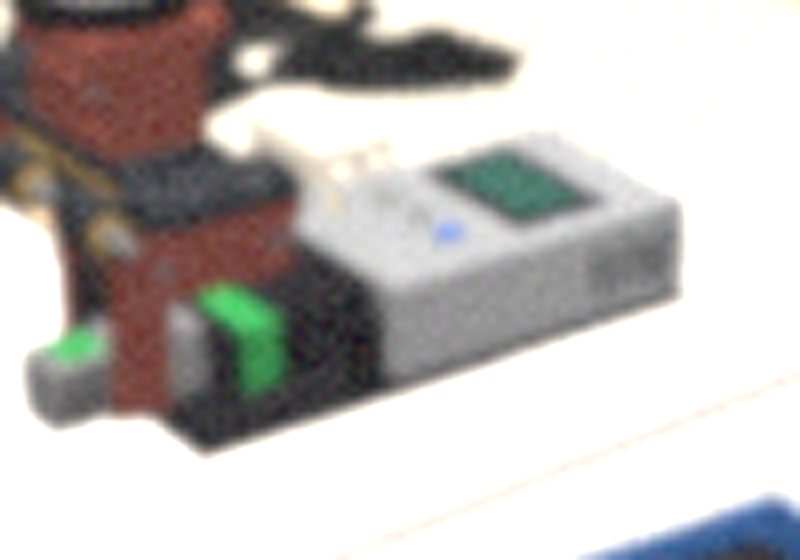

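The torque puts the contact low and nearly on the centreline. The pads' leading edge was then at the shelf's end, so the low-held fingertips were probably catching it. The head can rest on the shelf here, so I'll set the cartridge down and grasp it higher, as I did with the spent one.

```bash
python3 - <<'E'
from h import *
def mark(tag):
    w=r.snapshot("wrist")
    for c in blob(masks(w["frame"])["green"],2): 
        b=cv2.boundingRect(c);print(tag,cv2.contourArea(c),b,(ray(w,c.reshape(-1,2).mean(0),.0365)[0]-np.array(r.sense()["tcp_pos"]))[:2].round(4))
mark("before")
p=np.array([.561,.119]);q=p+U*-.078
r.servo_line([*q,.1935],speed=.05); st("touch")
r.let_go(); st("free"); mark("free")
r.servo_line([*q,.203],speed=.08); mark("up")
r.grab(45); st("grab"); mark("grab")
for d,v in ((-.065,.08),(-.055,.06),(-.045,.06),(-.035,.05)):
    r.servo_line([*(p+U*d),.203],speed=v); s=st(d)
    F=np.array(s["contact_force"]);f=-F[:2]@U
    if f>4: print("stop",np.round(s["torque"],3));break
mark("end")
E
```

```text
before 1499.5 (278, 336, 79, 22) [ 0.055  -0.0027]
before 1098.5 (300, 220, 34, 35) [-0.0168  0.0012]
touch t 22.64 tcp [0.4832 0.1232 0.1933] F [ 0.6  1.1 -0.9] open 0.0274 gf 45.0
free t 23.68 tcp [0.4831 0.1232 0.1935] F [-0.  -0.2  0.3] open 0.0878 gf 0.0
free 2213.5 (271, 326, 94, 27) [ 0.0477 -0.0021]
free 1023.0 (302, 211, 32, 34) [-0.0228  0.0018]
up 1195.0 (274, 324, 87, 15) [ 0.0513 -0.0021]
up 906.5 (303, 204, 30, 33) [-0.023   0.0019]
grab t 24.99 tcp [0.4831 0.1232 0.203 ] F [ 0.1 -0.9  0.1] open 0.0275 gf 45.0
grab 1105.0 (281, 324, 73, 17) [ 0.0508 -0.0024]
grab 889.5 (302, 206, 30, 32) [-0.0228  0.0014]
-0.065 t 25.35 tcp [0.4967 0.1226 0.2041] F [-0.1  0.4  5. ] open 0.0275 gf 45.0
-0.055 t 25.67 tcp [0.506  0.1223 0.2047] F [-4.7  0.7  9.6] open 0.0277 gf 45.0
stop [0.02  0.691 0.091]
end 1039.0 (281, 324, 73, 17) [ 0.052  -0.0024]
end 916.5 (302, 204, 31, 33) [-0.0228  0.0015]
```

The mark shows the cartridge slipped back about 16 mm in the fingers and is tilted. Its head now lies wholly above the shelf, so I'll let it settle flat there. Then I'll regrasp at the right spot with a harder squeeze, lift it 2 mm and enter.

```bash
cat >> h.py <<'E'
P0=np.array([.561,.119])
def mark(tag,z=.036):
    w=r.snapshot("wrist");t=np.array(r.sense()["tcp_pos"])
    for c in blob(masks(w["frame"])["green"],2):
        x=ray(w,c.reshape(-1,2).mean(0),z)[0];print(tag,cv2.contourArea(c),cv2.boundingRect(c),x[:2].round(4),"rel",(x-t)[:2].round(4))
def go(d,z,v=.06,lat=0):
    n=np.array([-U[1],U[0]]);r.servo_line([*(P0+U*d+n*lat),z],speed=v)
E
python3 - <<'E'
from h import *
r.let_go(); st("free"); mark("free")
go(-.0555,.25,.2); mark("above")
go(-.072,.25,.2); mark("above2"); st()
w=r.snapshot("wrist")
# straight edges of the grip/head relative to the shelf: mark orientation
for c in blob(masks(w["frame"])["green"],2): print(cv2.minAreaRect(c))
s=r.snapshot("scene")
for c in blob(masks(s["frame"])["green"],3): print("scene",cv2.contourArea(c),cv2.boundingRect(c),c.reshape(-1,2).mean(0))
t=r.snapshot("top")
for c in blob(masks(t["frame"])["green"],3): print("top",cv2.contourArea(c),cv2.boundingRect(c),ray(t,c.reshape(-1,2).mean(0),.036)[0])
E
```

```text
free t 26.75 tcp [0.5061 0.122  0.203 ] F [ 0.3 -0.4  0.1] open 0.0882 gf 0.0
free 1020.5 (275, 324, 87, 13) [0.5556 0.1201] rel [ 0.0495 -0.0019]
free 956.5 (302, 206, 32, 33) [0.4838 0.1239] rel [-0.0223  0.0019]
above 1213.5 (283, 272, 70, 20) [0.5519 0.1203] rel [ 0.0463 -0.0017]
above 550.0 (306, 186, 24, 26) [0.4837 0.1238] rel [-0.0218  0.0018]
above2 534.0 (306, 212, 24, 25) [0.484  0.1239] rel [-0.005   0.0011]
 t 27.53 tcp [0.489  0.1229 0.2491] F [-0.5  0.2 -0.6] open 0.0882 gf 0.0
((317.5, 223.0), (24.0, 23.0), 90.0)
scene 54.5 (298, 211, 12, 14) [304.60606061 216.6969697 ]
scene 4.5 (282, 218, 5, 3) [283.77777778 219.11111111]
top 0.0 (307, 210, 1, 1) [0.5620654  0.14455406 0.036     ]
```

The mark reads the same from two heights, and the mark-to-band distance is 68 mm. So it lies flat on the shelf at the right yaw, with its nose at the mouth. I'll regrasp and enter with the underside about 2 mm clear.

```bash
python3 - <<'E'
from h import *
go(-.072,.197,.15); r.grab(60); s=st("grab"); mark("grab")
go(-.080,.197,.06); go(-.080,.1988,.04); st("lifted"); mark("lifted",.038)
ok=True
for d in (-.072,-.067,-.063,-.058,-.050,-.040):
    go(d,.1988,.06); s=st(d); F=np.array(s["contact_force"])
    if -F[:2]@U>3.5: print("stop",np.round(s["torque"],3)); break
mark("end",.038)
E
```

```text
grab t 29.13 tcp [0.4891 0.1229 0.1969] F [-1.5 -0.2  0. ] open 0.0273 gf 60.0
grab 981.0 (278, 344, 79, 14) [0.5486 0.1197] rel [ 0.0595 -0.0032]
grab 928.5 (302, 239, 31, 32) [0.4837 0.1234] rel [-0.0054  0.0005]
lifted t 29.72 tcp [0.4811 0.1233 0.1988] F [ 0.6 -0.2 -2. ] open 0.0276 gf 60.0
lifted 980.0 (278, 344, 79, 14) [0.5406 0.1204] rel [ 0.0595 -0.0029]
lifted 929.5 (302, 239, 31, 32) [0.4757 0.1239] rel [-0.0054  0.0006]
-0.072 t 30.05 tcp [0.4895 0.1228 0.1987] F [-0.  -0.4 -1.2] open 0.0278 gf 60.0
-0.067 t 30.3 tcp [0.4943 0.1226 0.1987] F [ 0.   0.4 -1.3] open 0.0276 gf 60.0
-0.063 t 30.55 tcp [0.4983 0.1224 0.1988] F [ 0.  -0.1 -1.4] open 0.0276 gf 60.0
-0.058 t 30.8 tcp [0.5033 0.1221 0.1988] F [-0.2 -1.  -1. ] open 0.0275 gf 60.0
-0.05 t 31.08 tcp [0.5114 0.1217 0.1988] F [ 0.  -0.4 -1. ] open 0.0274 gf 60.0
-0.04 t 31.4 tcp [0.5214 0.1211 0.1988] F [-0.4  0.7 -1.8] open 0.0275 gf 60.0
end 981.5 (278, 344, 79, 14) [0.5808 0.118 ] rel [ 0.0595 -0.0031]
end 931.0 (301, 239, 32, 32) [0.5158 0.1217] rel [-0.0054  0.0006]
```

It entered freely. I'll go on to the stop.

```bash
python3 - <<'E'
from h import *
for d,v in ((-.030,.06),(-.015,.06),(-.003,.05),(.003,.04),(.006,.03),(.008,.03),(.009,.03),(.010,.03),(.011,.03),(.012,.03),(.013,.03)):
    go(d,.1978,v); s=st(d); F=np.array(s["contact_force"])
    if -F[:2]@U>15.5 or abs(F[2])>25: print("stop"); break
mark("end",.0365)
E
```

```text
-0.03 t 31.77 tcp [0.5311 0.1206 0.1974] F [-2.1 -1.8 -1.1] open 0.0277 gf 60.0
-0.015 t 32.17 tcp [0.5458 0.1198 0.1974] F [-3.2  0.2 -0.7] open 0.0277 gf 60.0
-0.003 t 32.56 tcp [0.5577 0.1192 0.1975] F [-4.1  0.7 -2.2] open 0.0277 gf 60.0
0.003 t 32.86 tcp [0.5639 0.1189 0.1978] F [-3.1  0.1 -0.7] open 0.0276 gf 60.0
0.006 t 33.11 tcp [0.5668 0.1187 0.1978] F [-4.7  0.6 -2.2] open 0.0276 gf 60.0
0.008 t 33.36 tcp [0.5688 0.1186 0.1978] F [-5.6  0.5 -1.5] open 0.0276 gf 60.0
0.009 t 33.61 tcp [0.5698 0.1186 0.1978] F [-5.7  0.7 -1.2] open 0.0276 gf 60.0
0.01 t 33.86 tcp [0.5702 0.1186 0.1974] F [-8.7  0.9 -0.3] open 0.028 gf 60.0
0.011 t 34.11 tcp [0.5707 0.1187 0.1972] F [-11.6   1.3   0.8] open 0.0277 gf 60.0
0.012 t 34.36 tcp [0.5714 0.1187 0.1971] F [-14.5   0.4   3.2] open 0.0277 gf 60.0
0.013 t 34.61 tcp [0.5721 0.1187 0.197 ] F [-17.    0.3   3.9] open 0.0275 gf 60.0
stop
end 970.5 (301, 237, 32, 33) [0.5643 0.1192] rel [-0.0078  0.0005]
```

```bash
python3 - <<'E'
from h import *
go(.004,.1975,.04); st("back"); go(.002,.1975,.03); st("back2")
r.let_go(); st("free"); r.wait(.3)
go(.002,.26,.15); go(-.02,.33,.2); st("up")
w=r.snapshot("wrist");mark("end",.036)
for c in blob(masks(w["frame"])["green"],3): print(cv2.minAreaRect(c),ray(w,c.reshape(-1,2).mean(0),.036).round(4))
r.reach([.45,-.05,.41],[180,0,176.9]); st("away")
t=r.snapshot("top")
for k in("green","red"):
  for c in blob(masks(t["frame"])[k],3): print(k,"top",cv2.contourArea(c),cv2.boundingRect(c),ray(t,c.reshape(-1,2).mean(0),.036)[0].round(4))
E
```

```text
back t 35.03 tcp [0.5645 0.1189 0.1975] F [-6.9  1.1  0.1] open 0.0279 gf 60.0
back2 t 35.28 tcp [0.5629 0.1189 0.1976] F [-4.3 -1.1 -1.8] open 0.0277 gf 60.0
free t 36.32 tcp [0.563  0.1189 0.1975] F [-0.5  0.   0.4] open 0.0878 gf 0.0
up t 37.7 tcp [0.541  0.1201 0.3287] F [-0.2  0.2  0.9] open 0.0875 gf 0.0
end 270.5 (309, 200, 17, 18) [0.5488 0.1201] rel [0.0078 0.0001]
((317.0, 207.5), (17.0, 16.0), 90.0) [[0.5485 0.1201 0.036 ]]
away t 38.65 tcp [ 0.4504 -0.0497  0.4089] F [-0.6 -0.1  0.2] open 0.0875 gf 0.0
green top 18.5 (314, 211, 5, 7) [0.5486 0.117  0.036 ]
red top 72.0 (399, 212, 18, 6) [ 0.54   -0.1709  0.036 ]
```

The catch holds (it is not sprung out), but the mark is at 0.5486 where home is 0.5535. The cartridge has slid about 5 mm back from the carriage. I'll nudge its end face home gently, well short of the stop.

```bash
python3 - <<'E'
from h import *
q=P0+U*-.075
r.reach([*q,.33],[180,0,176.9]); r.grab(20)
go(-.075,.197,.2); go(-.050,.197,.1); st("near"); mark("near")
for d in (-.046,-.043,-.041,-.039,-.038,-.037,-.036,-.035,-.034,-.033):
    go(d,.197,.03); s=st(d); f=-np.array(s["contact_force"])[:2]@U
    if f>2.5: break
mark("end")
E
```

```text
near t 42.06 tcp [0.5114 0.1217 0.198 ] F [-0.1 -0.2  0.9] open 0.0007 gf 0.0
near 27.5 (315, 324, 5, 8) [0.5552 0.1198] rel [ 0.0441 -0.002 ]
-0.046 t 42.39 tcp [0.515  0.1215 0.1971] F [-0.1 -0.1  0.5] open 0.0008 gf 0.0
-0.043 t 42.64 tcp [0.5181 0.1213 0.197 ] F [0.4 0.1 0.1] open 0.0002 gf 0.0
-0.041 t 42.89 tcp [0.5201 0.1212 0.197 ] F [ 0.3  0.7 -0.2] open 0.0006 gf 0.0
-0.039 t 43.14 tcp [0.5221 0.1211 0.197 ] F [ 0.5 -0.6 -0.9] open 0.0005 gf 0.0
-0.038 t 43.39 tcp [0.5231 0.1211 0.197 ] F [ 0.1 -0.5 -0.1] open 0.0003 gf 0.0
-0.037 t 43.64 tcp [0.5241 0.121  0.197 ] F [-0.5  0.2 -0.8] open 0.0007 gf 0.0
-0.036 t 43.89 tcp [0.5249 0.121  0.1969] F [-3.1 -0.4  1.8] open 0.0004 gf 1.2
```

```bash
python3 - <<'E'
from h import *
for d in (-.035,-.034,-.033):
    go(d,.197,.03); s=st(d); f=-np.array(s["contact_force"])[:2]@U
    if f>6: break
go(-.065,.2,.05); go(-.075,.33,.2); go(-.02,.33,.2)
mark("end")
w=r.snapshot("wrist")
for c in blob(masks(w["frame"])["green"],3): print(cv2.minAreaRect(c),ray(w,cv2.minAreaRect(c)[0],.036).round(4))
E
```

```text
-0.035 t 44.19 tcp [0.5258 0.1209 0.1968] F [-4.2  0.   0.5] open 0.0007 gf 2.2
-0.034 t 44.44 tcp [0.5269 0.1209 0.1968] F [-4.7  0.4  0.3] open 0.0003 gf 2.2
-0.033 t 44.69 tcp [0.528  0.1208 0.1968] F [-4.5  0.   0.3] open 0.0005 gf 2.1
end 269.5 (309, 205, 17, 18) [0.5534 0.1198] rel [ 0.0128 -0.0003]
((317.0, 213.5), (17.0, 16.0), 90.0) [[0.5536 0.1197 0.036 ]]
```

The mark now reads 0.5535, the same as the spent one when it was home, and it stays there. I'll withdraw, make a last check and hand in.

```bash
python3 - <<'E'
from h import *
r.let_go()
r.reach([.45,-.02,.41],[180,0,176.9]); st("away")
t=r.snapshot("top")
for k in("green","red"):
  for c in blob(masks(t["frame"])[k],3): print(k,cv2.contourArea(c),ray(t,c.reshape(-1,2).mean(0),.036)[0].round(4))
print(r.hand_in())
E
```

```text
away t 48.95 tcp [ 0.4503 -0.0197  0.4094] F [ 0.4  0.8 -0.6] open 0.0877 gf 0.0
green 20.0 [0.5535 0.1165 0.036 ]
red 71.0 [ 0.5401 -0.1709  0.036 ]
the job is handed in; nothing more can be done
None
```

The job is handed in at about 49 s: the spent cartridge lies flat in the blue tray and the charged one is held home by the catch, after a failed first insertion, a regrasp and a final 5 mm nudge; the arm is clear, and no bystander was knowingly touched, though I did not check their positions at the end.

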